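# Unload the lens drilling jig

### The job

The drilled lens sits on its blue carrier in the drilling jig, held down by the red spring finger. Lift the finger by its black knob until it clears the steel rib, swing it fully aside (away from you, a quarter turn), and ease it down there without letting it snap; only then draw the carrier back out from under the steel lip by its black lug and lay it gently, flat and lens up, inside the grey tray. Leave the tin, the lens box and the buffing block where they are.

Things in the scene. Friction and masses are not known exactly. Their poses are not given: they have to be found in the camera images.
- jig: Fixed lens drilling jig. Origin: underside of the base plate, on the nest's centre line, on the work surface; z up; -x is the open side, from which the carrier is drawn out (within 20 degrees towards the robot). Base plate x -95..95, y -50..106, top at z 14 mm. Side rails (inner faces y -37 and +37, x -23..52, top z 22) guide the carrier; end stop at x 53.
- lip (a point): Front edge of the fixed steel lip over the carrier's far end, at its underside: jig x 41, y 0, z 24 mm. The lip reaches from x 41 to 65, y -42..42, top z 31.
- slot_mid (a point): Middle of the slot in the base top: jig x -20, y 68, z 14 mm. The upright clamp post (foot radius 13, nut radius 10, top at z 78) with coil spring stands in the slot, set ANYWHERE up to 18 mm either way along the jig's y from here. Its setting is not reported: find it by touch or by eye. It is firmly fixed.
- knob_mid (a point): Where the knob's middle would be with the post in mid slot and the finger down on the carrier: jig x -20, y 23, z 64 mm. The black knob is round, upright, radius 8, z 50..78 (stem radius 6, z 38..50, on the red bar), 45 mm from the post axis: its true place is up to 18 mm from here along the jig's y. Rigid in that direction. Pinch it from above.
- finger_lift (a joint): Height of the red finger, m: 0 nose on the carrier, +0.016 upper stop, -0.002 lower stop (beside the carrier). A spring pushes it down, about 9 N at 0, 11 N at the top; it does not stay up. Its bar is 14 wide, z 30..38 at 0, nose 62 mm from the post axis, radius 5, 10 mm long. The nose must rise over 7 mm to pass the rib; then it clears the lens too.
- finger_swing (a joint): Turn of the finger about the upright post axis, rad: about 0 pointing along the jig's -y over the carrier; grows counter-clockwise seen from above, towards the jig's +x. Stops at -0.1 and 1.8; at 1.57 it points along +x, clear beside the carrier. Turns easily when lifted, stays where left; rib and lug block it while the nose is down.
- carrier: Loose blue plate 124 x 70 x 6 mm, about 0.12 kg, origin centre of underside, x towards the lens. Starts in the jig, axes along the jig's, origin at jig x -10, z 14, far edge 11 mm under the lip. Steel rib at x -4..2, top z 13: the nose stands just in front and stops the carrier being drawn out. Lens radius 22 at x 26, top z 9. Grip lug x -56..-26, y -5..5, z 6..36.
- lug (a point): Point in the carrier's black grip lug, mid-length, 28 mm above the carrier's underside and 8 mm below the lug's top; the lug is 10 mm thick along the carrier's y and 30 mm long along its x. Pinch it across y from above.
- tray: Fixed grey open tray, outside 190 (x) x 130 (y) mm, walls 4 mm thick and 16 mm high, inner floor 4 mm above its origin (centre of the underside). The carrier's long side goes along the tray's x, either way round.
- nose_pad_tin: Bystander: round teal and white tin, 54 mm across, 22 high; origin under its centre. Leave alone.
- lens_box_1: Bystander: small black box with a clear lid, 29 x 32 x 17 mm; origin under its centre. Leave alone.
- buff_block: Bystander: felt block with a wooden back, 26 x 62 x 24 mm; origin under its centre. Leave alone.

How it is judged:
On the way, in this order (a step that is already met when the one before it is completed fails the run):
1. the finger is lifted clear of the rib (7 mm or more) with the carrier still in its nest (value of joint finger_lift above 0.007 m and x of carrier in the frame of jig above -0.018 m and z of carrier in the frame of jig below 0.018 m), for 0.2 s.
2. the finger is swung aside (1.35 rad or more) and let down, the carrier still in its nest (value of joint finger_swing above 1.35 rad and value of joint finger_lift below 0.003 m and x of carrier in the frame of jig above -0.018 m and z of carrier in the frame of jig below 0.018 m), for 0.2 s.
At the end, for the whole second after the job is handed in: The carrier lies at rest flat on the tray's floor, lens up (tilt under 0.08 rad, origin 0 to 9 mm above the tray's underside, within 35 mm in x and 30 mm in y of the tray's centre); the finger stays aside (over 1.2 rad) and down (under 4 mm) (x of carrier in the frame of tray between -0.035 and 0.035 m and y of carrier in the frame of tray between -0.03 and 0.03 m and z of carrier in the frame of tray between 0 and 0.009 m and angle between carrier's own z axis and vertical below 0.08 rad and linear speed of carrier below 0.02 m/s and value of joint finger_swing above 1.2 rad and value of joint finger_lift below 0.004 m); the robot touches nothing.
It fails at once if a bystander (tin, lens box, buffing block) is moved by more than 15 mm (distance of any of nose_pad_tin, lens_box_1, buff_block from where it was at the start of the episode above 0.015 m).
It fails at once if the finger is let snap down (faster than 0.3 m/s) (velocity of joint finger_lift below -0.3 m/s).
It fails at once if the carrier is dropped (moves faster than 0.5 m/s while no finger holds it) (linear speed of carrier above 0.5 m/s and contact force between the fingers and carrier below 0.3 N).
It also fails if it takes over 61 s, if anything falls off the work surface, if the arm or the gripper's body presses on something with over 40 N, if the wrist force passes 120 N, or if a joint passes its speed limit or range.

### The arm

A 6-joint arm with a two-finger parallel gripper is mounted at the origin on a cart in front of the work surface, level with it; the furniture and walls round the work are solid. World frame = base frame: x ahead of the robot, y to its left, z up, the work surface at z = 0. Lengths are in m, angles in rad, forces in N, time in s.
With the tool pointing down it reaches from about 0.375 to 0.9 m from the base axis. Payload 3.1 kg.
Tool frame: the origin (TCP) lies at the very end of the fingers, on their centre line; the grasp point (between the pads) lies bot.tcp_to_grasp behind it (bot.tcp_to_grasp is the distance from the TCP to the grasp point, in m); z points along the fingers, y is the line along which they close (so a half turn about z gives the same grasp; the last joint's range is limited). The gripper opens to 87 mm and grips with 3 to 60 N. Pads are 19 mm wide; open, the fingers measure 117 mm over their backs; the gripper's body (75 mm by 190 mm) begins 51 mm behind the grasp point.
Start: joints at [-0.178, 0.527, 1.433, -0, 1.181, -0.178], TCP at [0.625, 0, 0.223] pointing down, gripper open.
Joint ranges: [-3.08, 3.08], [-0.75, 2.2], [0.22, 2.44], [-1.43, 4.57], [0, 2.65], [-2.85, 2.85]. Speed limits (rad/s): [2.79, 2.79, 3.14, 3.14, 3.14, 3.14].

### API

Orientations are given as [roll, pitch, yaw] about the fixed x, y, z axes, in that order (R = Rz(yaw) Ry(pitch) Rx(roll)).
In Python, from bench import bot gives the robot as it stands.
- The arm moves only by the tool apply_moves, never from a script. Its argument "motion" is one flat list of numbers, 4 for each row, row after row: the shift along the tool's x, y, z in mm, then the turn about the tool's z in degrees. In form: [tx, ty, tz, roll, tx, ty, tz, roll, ...]. A call has 1 to 8 rows; each row is the pose to reach, as a shift and turn from the pose commanded when the call began, along the tool's axes at that moment; what a row does not reach only later rows make up. A row lasts 1/10 s, in which the tool goes at most 50 mm and 8.59 degrees, less where a joint would pass 70% of its speed; a pose out of reach is approached as far as the arm can. A call with a gripper value outside its range is refused whole. "fingers" is the gripper's target within -1 to 1 (fully open at 1, half-way at 0, shut at -1), set as the call begins (left out, the last holds). The fingers move at their own pace and stop on an object; the grip force is fixed at half the most. Time passes only in rows, so rows that repeat a pose let the fingers close. It gives the time, the measured TCP pose, the force, the opening and the grip force at its end, in the units of the state.
- bot.state(): the state, without advancing time (a new reading comes with each control period).
- bot.camera(name): name is "scene" or "side" or "wrist"; returns a dict with "image" (480x640x3 uint8, red, green, blue), "fx", "fy", "cx", "cy" (pixels), "cam_to_world" (4x4, takes a point from camera to world coordinates). Camera axes: x right, y up, looking along -z (the intrinsics and any distortion apply to the point x, -y, -z); pixel columns grow to the right and rows downward; lengths in m; the calibration is good to about 2 mm. A picture is of the moment at which its call begins. There is no depth.
- bot.sign_off(): hands the job in; it is judged then, once.
The state is a dict: "time_s": time; "joints": joint angles; "qvel": joint speeds; "joint_torque": joint torques, N m; "tcp_pos": TCP position; "orientation": TCP orientation; "ft_force": force on the tool from outside, world axes, zero at the start; "ft_torque": the same for the moment, N m; "gripper_width": finger opening in m; "finger_force": force on a finger pad.
Only numpy, scipy, OpenCV 4.12 (cv2) and the standard library are available. Lean on these libraries where they do the work, as an engineer would, in place of code of your own. Each camera call takes 0.05 s, during which the arm holds its last target. There are 200 camera calls.

## Working session

There is one attempt and no reset: what is moved stays moved. The work goes in short steps, Python scripts to look and compute and a tool call to move; the robot and the scene stay as the last step left them, time stands still between calls to the robot, and variables do not carry over. Pictures are saved under pics/ and viewed, at most 10 in all, crops included, and the job is handed in when it is done.

Besides the shell and the picture viewer there is one more tool, called as name(argument=value, ...), one argument or row to a line, values as JSON. apply_moves: Moves the arm, as the interface text tells. Its arguments: {"type":"object","properties":{"motion":{"type":"array"},"fingers":{"type":"number"}},"required":["motion"]}

```bash
mkdir -p pics; ls
python3 - <<'E'
from bench import bot
import cv2,numpy as np,pickle
s=bot.state();print(s,bot.tcp_to_grasp)
d={}
for n in("scene","side","wrist"):
    c=bot.camera(n);d[n]=c;cv2.imwrite(f"pics/{n}0.png",c["image"][:,:,::-1]);print(n,{k:v for k,v in c.items() if k!="image"})
pickle.dump(d,open("c0.pkl","wb"))
E
```

```text
pics
{'time_s': 0.0, 'joints': array([-1.78521609e-01,  5.28461188e-01,  1.43390306e+00, -4.09093804e-05,
        1.18141875e+00, -1.78531908e-01]), 'qvel': array([ 0.00010651, -0.0004154 , -0.0002709 ,  0.00029889,  0.00088462,
       -0.00028876]), 'joint_torque': array([-5.45745443e-04, -4.40045428e+01, -1.76593530e+01,  6.32597599e-02,
        5.83207863e-02, -1.53719384e-04]), 'tcp_pos': array([6.24257212e-01, 1.38241572e-04, 2.21574472e-01]), 'orientation': array([-3.13943040e+00, -3.51760956e-04,  1.57082182e+00]), 'ft_force': array([0.00451044, 0.70006801, 0.23222352]), 'ft_torque': array([-0.04149055,  0.04113895,  0.00186672]), 'finger_force': 0.0, 'gripper_width': 0.08712669230049598} 0.0187
scene {'fx': 505.43333914734797, 'fy': 505.43333914734797, 'cx': 313.01554707446616, 'cy': 240.30410272703494, 'cam_to_world': array([[-0.81808966,  0.23905458, -0.52305087,  0.07614254],
       [-0.57507845, -0.3341223 ,  0.7467577 ,  0.72315473],
       [ 0.00375289,  0.91171004,  0.41081714,  0.46956803],
       [ 0.        ,  0.        ,  0.        ,  1.        ]])}
side {'fx': 613.382249329006, 'fy': 613.382249329006, 'cx': 326.9179448268383, 'cy': 244.80335067055282, 'cam_to_world': array([[ 0.80974355,  0.37332043, -0.45271099,  0.02825372],
       [-0.58670604,  0.50253172, -0.63501015, -0.73031393],
       [-0.00956063,  0.77980365,  0.62595117,  0.78742355],
       [ 0.        ,  0.        ,  0.        ,  1.        ]])}
wrist {'fx': 358.49837812692624, 'fy': 358.49837812692624, 'cx': 324.0621071336048, 'cy': 240.8149840958991, 'cam_to_world': array([[ 9.99997538e-01,  5.24424526e-04,  2.15616047e-03,
         6.24659006e-01],
       [-1.10872684e-03,  9.59773027e-01,  2.80774835e-01,
         7.85976036e-02],
       [-1.92217945e-03, -2.80776534e-01,  9.59771245e-01,
         3.84092351e-01],
       [ 0.00000000e+00,  0.00000000e+00,  0.00000000e+00,
         1.00000000e+00]])}
```

View pics/side0.png

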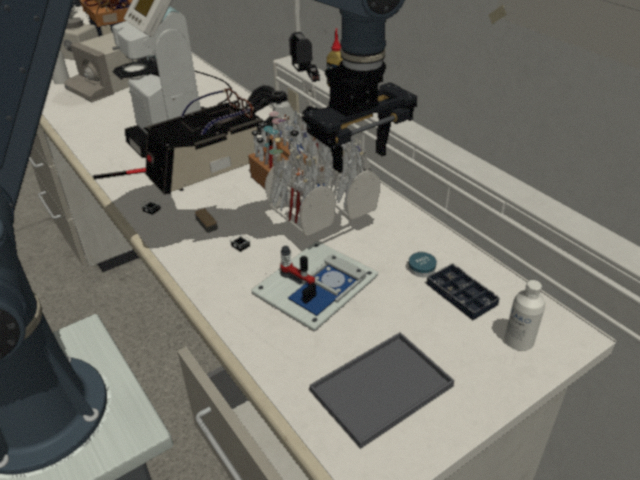

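View pics/scene0.png

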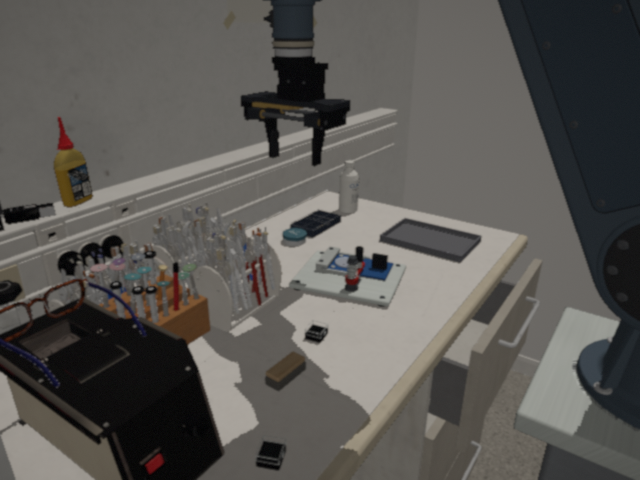

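View pics/wrist0.png

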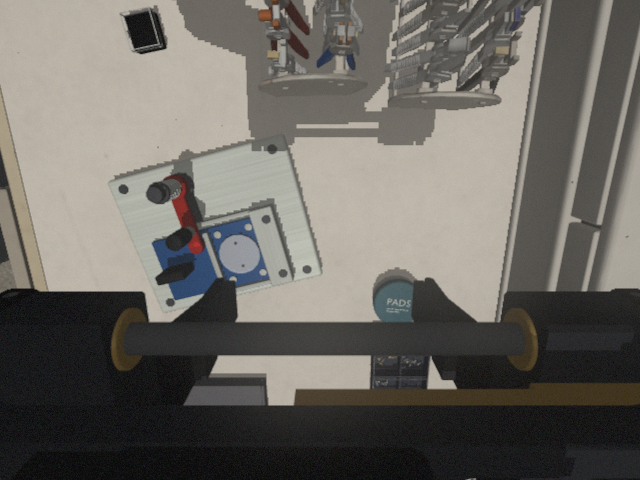

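The wrist view shows the jig: plate corners near (109,183), (285,136), (321,270), (163,311), post top (160,191), knob top (180,237) and lens centre (239,254). In the side view the tray rim corners are at (311,386), (401,335), (453,381), (362,441), and the tin is at (422,262).

```bash
cat > h.py <<'E'
import numpy as np
def ray(c,u,v,z):
    T=c["cam_to_world"];d=T[:3,:3]@np.array([(u-c["cx"])/c["fx"],-(v-c["cy"])/c["fy"],-1.]);o=T[:3,3]
    return o+d*(z-o[2])/d[2]
def proj(c,p):
    T=c["cam_to_world"];q=T[:3,:3].T@(np.asarray(p)-T[:3,3])
    return np.array([c["cx"]+c["fx"]*q[0]/-q[2],c["cy"]-c["fy"]*q[1]/-q[2]])
E
python3 - <<'E'
import pickle,numpy as np
from h import *
from scipy.optimize import least_squares
d=pickle.load(open("c0.pkl","rb"));np.set_printoptions(precision=4,suppress=True)
w=d["wrist"];s=d["side"]
J=[(-95,106),(95,106),(95,-50),(-95,-50)]
P=np.array([ray(w,*p,.014) for p in [(109,183),(285,136),(321,270),(163,311)]])[:,:2]
def fit(M,P):
    M=np.array(M)/1e3
    f=lambda x:(np.c_[np.cos(x[2])*M[:,0]-np.sin(x[2])*M[:,1]+x[0],np.sin(x[2])*M[:,0]+np.cos(x[2])*M[:,1]+x[1]]-P).ravel()
    r=least_squares(f,[*P.mean(0),.3]);return r.x,r.fun
print(P);xj,r=fit(J,P);print("jig",xj,np.degrees(xj[2]),r)
T=np.array([ray(s,*p,.016) for p in [(311,386),(401,335),(453,381),(362,441)]])[:,:2];print("tray",T)
print([np.linalg.norm(T[i]-T[i-1]) for i in range(4)],T.mean(0))
R=np.array([[np.cos(xj[2]),-np.sin(xj[2])],[np.sin(xj[2]),np.cos(xj[2])]])
for n,p,z in[("lens",(239,254),.023),("knob",(180,237),.078),("post",(160,191),.078),("lugtop",(176,273),.050)]:
    q=ray(w,*p,z)[:2];print(n,q,R.T@(q-xj[:2])*1e3)
for n,p in[("tin",(422,262)),("box",(241,243))]:print(n,ray(s,*p,.02))
E
```

```text
[[ 0.4027  0.0324]
 [ 0.5852  0.0786]
 [ 0.6204 -0.0632]
 [ 0.4398 -0.1131]]
jig [ 0.5191 -0.0434  0.2539] 14.545357103164982 [-0.0022  0.0029 -0.0008  0.0045  0.0032 -0.0048 -0.0001 -0.0026]
tray [[ 0.3595 -0.2182]
 [ 0.5437 -0.2205]
 [ 0.5447 -0.3424]
 [ 0.3626 -0.3422]]
[np.float64(0.1240307642403881), np.float64(0.18418309571481306), np.float64(0.12193108476610125), np.float64(0.18209585971903336)] [ 0.4526 -0.2808]
lens [ 0.5335 -0.0416] [14.4716 -1.8397]
knob [ 0.4961 -0.0073] [-13.1712  40.6848]
post [0.4836 0.0335] [-14.9673  83.3922]
lugtop [ 0.4761 -0.0525] [-43.8852   1.9823]
tin [ 0.6993 -0.1039  0.02  ]
box [0.448  0.1559 0.02  ]
```

apply_moves(
  motion=[-2,-30,15,-4,-4,-60,30,-8,-6,-90,45,-12,-8,-115,58,-14.5,-9,-133,70,-14.5,-9,-133,70,-14.5,-9,-133,70,-14.5],
  fingers=1,
)

```text
time_s: 0.85
tcp_pos: [0.493, -0.0092, 0.1528]
orientation: [3.14, 0.001, 1.823]
ft_force: [0.2, 0.3, 0.5]
gripper_width: 0.087
finger_force: 0.0
```

Run:
```python
from bench import bot
import cv2,pickle
s=bot.state();print(s["tcp_pos"],s["orientation"],s["ft_force"],s["joints"])
c=bot.camera("wrist");pickle.dump(c,open("c1.pkl","wb"));cv2.imwrite("pics/w1.png",c["image"][:,:,::-1])
```

```text
[ 0.49295017 -0.00918086  0.15282015] [3.14039308e+00 5.25966126e-04 1.82343071e+00] [0.17949724 0.28297774 0.46777631] [-2.45775493e-01  4.57543899e-01  1.83040594e+00  1.48046035e-04
  8.52337758e-01 -4.98507568e-01]
```

View pics/w1.png

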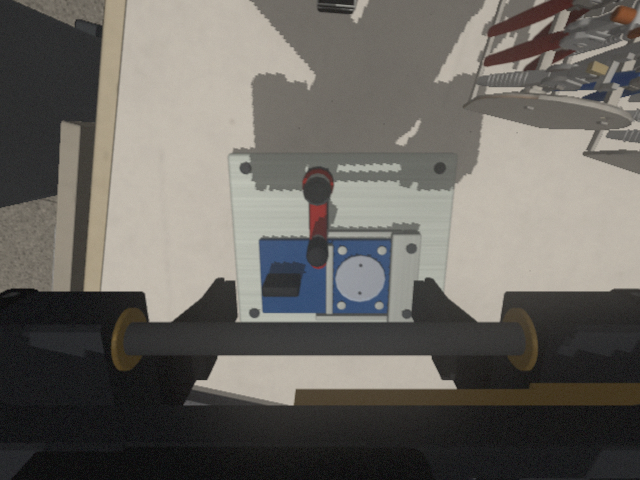

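The jig is square in the view: plate far corners at (230,154) and (456,154), post top (317,187), knob top (317,255) and lens centre (360,279).

Run:
```python
import pickle
from h import *
np.set_printoptions(precision=4,suppress=True)
c=pickle.load(open("c1.pkl","rb"))
A,B=ray(c,230,154,.014),ray(c,456,154,.014);e=(B-A)[:2];print(np.linalg.norm(e));a=np.arctan2(e[1],e[0]);print(np.degrees(a))
R=np.array([[np.cos(a),-np.sin(a)],[np.sin(a),np.cos(a)]])
o=(A+B)[:2]/2-R@[0,.106];print("jig",o)
t=np.array([.49295,-.00918])
for n,u,v,z in[("lens",360,279,.023),("knob",317,255,.078),("post",317,187,.078),("lugtop",282,287,.05),("lugtopfront",283,293,.05)]:
  q=ray(c,u,v,z)[:2];print(n,q,R.T@(q-o)*1e3,"rel tcp in jig axes",R.T@(q-t)*1e3)
```

```text
0.18476015931224224
14.407272891231573
jig [ 0.5188 -0.0458]
lens [ 0.5343 -0.042 ] [15.9953 -0.2198] rel tcp in jig axes [ 31.9269 -42.094 ]
knob [ 0.4889 -0.0116] [-20.507   40.5125] rel tcp in jig axes [-4.5754 -1.3617]
post [0.4773 0.0343] [-20.2469  87.8603] rel tcp in jig axes [-4.3153 45.986 ]
lugtop [ 0.4701 -0.0541] [-49.2409   4.0601] rel tcp in jig axes [-33.3093 -37.8142]
lugtopfront [ 0.472 -0.059] [-48.6084  -1.1726] rel tcp in jig axes [-32.6769 -43.0468]
```

apply_moves(
  motion=[-1,-4.5,25,0,-1,-4.5,50,0,-1,-4.5,75,0,-1,-4.5,95,0,-1,-4.5,105,0,-1,-4.5,105,0],
)

```text
time_s: 1.5
tcp_pos: [0.4887, -0.0111, 0.0467]
orientation: [-3.141, -0.0, 1.824]
ft_force: [0.2, 0.5, 0.0]
gripper_width: 0.0869
finger_force: 0.0
```

apply_moves(
  motion=[0,0,0,0,0,0,0,0,0,0,0,0,0,0,0,0,0,0,0,0,0,0,0,0,0,0,0,0,0,0,0,0],
  fingers=-1,
)

```text
time_s: 2.3
tcp_pos: [0.4879, -0.0111, 0.0476]
orientation: [3.142, 0.0, 1.824]
ft_force: [0.1, 0.2, 0.1]
gripper_width: 0.0311
finger_force: 0.0
```

apply_moves(
  motion=[0,0,0,0,0,0,0,0,0,0,0,0,0,0,0,0,0,0,0,0,0,0,0,0],
)

```text
time_s: 2.9
tcp_pos: [0.4879, -0.011, 0.0475]
orientation: [3.142, -0.0, 1.824]
ft_force: [0.2, 0.8, -0.6]
gripper_width: 0.0148
finger_force: 30.0
```

apply_moves(
  motion=[0,0,-2,0,0,0,-4,0,0,0,-6,0,0,0,-8,0,0,0,-10,0,0,0,-12,0,0,0,-12,0,0,0,-12,0],
)

```text
time_s: 3.7
tcp_pos: [0.4877, -0.011, 0.0596]
orientation: [-3.141, -0.0, 1.824]
ft_force: [0.7, 0.5, -10.4]
gripper_width: 0.0152
finger_force: 30.0
```

Run:
```python
from bench import bot
import cv2
s=bot.state();print(s["tcp_pos"],s["ft_force"],s["gripper_width"],s["joints"])
a=bot.camera("scene")["image"][215:315,280:440];b=bot.camera("side")["image"][220:340,240:400]
cv2.imwrite("pics/l.png",cv2.hconcat([cv2.resize(x,(400,300),interpolation=3) for x in(a,b)])[:,:,::-1])
```

```text
[ 0.4877007  -0.0109884   0.05957954] [  0.72379472   0.50084858 -10.36983138] 0.015227879907625311 [-2.52096288e-01  6.24309550e-01  1.90592497e+00  4.74763946e-05
  6.11609333e-01 -5.05217726e-01]
```

View pics/l.png

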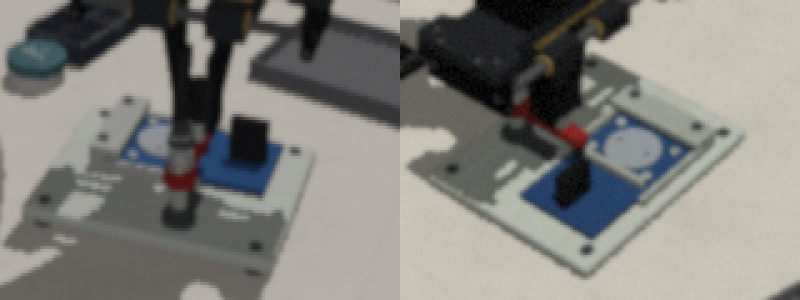

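The side view shows the red nose lifted above the rib and the carrier still in its nest. The force is the spring's 10 N, so I start the swing.

apply_moves(
  motion=[0.1,3.1,0,-4,0.4,6.3,0,-8,1.0,9.4,0,-12,1.7,12.4,0,-16,2.7,15.4,0,-20,3.9,18.3,0,-24,5.3,21.1,0,-28,6.0,22.5,0,-30],
)

```text
time_s: 4.6
tcp_pos: [0.5069, 0.0001, 0.0592]
orientation: [-3.139, -0.002, 2.351]
ft_force: [-0.5, -2.6, -10.6]
gripper_width: 0.0152
finger_force: 30.0
```

apply_moves(
  motion=[0.1,3.1,0,-4,0.4,6.3,0,-8,1.0,9.4,0,-12,1.7,12.4,0,-16,2.7,15.4,0,-20,3.9,18.3,0,-24,5.3,21.1,0,-28,6.0,22.5,0,-30],
)

```text
time_s: 5.4
tcp_pos: [0.5179, 0.0196, 0.059]
orientation: [-3.139, -0.004, 2.876]
ft_force: [-1.2, -5.6, -10.6]
gripper_width: 0.0155
finger_force: 30.0
```

apply_moves(
  motion=[0.1,3.1,0,-4,0.4,6.3,0,-8,1.0,9.4,0,-12,1.7,12.4,0,-16,2.7,15.4,0,-20,3.9,18.3,0,-24,5.3,21.1,0,-28,6.0,22.5,0,-30],
)

```text
time_s: 6.2
tcp_pos: [0.5174, 0.0423, 0.0588]
orientation: [-3.141, -0.007, -2.883]
ft_force: [-2.6, -7.6, -10.9]
gripper_width: 0.0152
finger_force: 30.0
```

apply_moves(
  motion=[0,0,0,0,0,0,0,0],
)

```text
time_s: 6.4
tcp_pos: [0.5174, 0.0424, 0.0588]
orientation: [-3.141, -0.007, -2.885]
ft_force: [-2.2, -7.1, -9.9]
gripper_width: 0.0151
finger_force: 30.0
```

apply_moves(
  motion=[0,0,2,0,0,0,4,0,0,0,6,0,0,0,8,0,0,0,10,0,0,0,12,0,0,0,13,0,0,0,13.5,0],
)

```text
time_s: 7.2
tcp_pos: [0.5179, 0.0424, 0.0459]
orientation: [-3.141, -0.006, -2.885]
ft_force: [-3.4, -4.7, -4.0]
gripper_width: 0.015
finger_force: 30.0
```

apply_moves(
  motion=[0,0,0,0,0,0,0,0,0,0,0,0],
)

```text
time_s: 7.5
tcp_pos: [0.5178, 0.0424, 0.046]
orientation: [-3.141, -0.006, -2.885]
ft_force: [-2.6, -6.0, -5.0]
gripper_width: 0.0149
finger_force: 30.0
```

Run:
```python
from bench import bot
import cv2
s=bot.state();print(s["tcp_pos"],s["ft_force"],s["gripper_width"],s["joints"])
a=bot.camera("scene")["image"][215:315,280:440];b=bot.camera("side")["image"][220:340,240:400]
cv2.imwrite("pics/d.png",cv2.hconcat([cv2.resize(x,(400,300),interpolation=3) for x in(a,b)])[:,:,::-1])
```

```text
[0.51782693 0.0423793  0.04602812] [-2.58163698 -5.96509717 -4.97331528] 0.014923925808797943 [-0.13189569  0.67356198  1.82787255 -0.00483263  0.64502877 -1.95514799]
```

View pics/d.png

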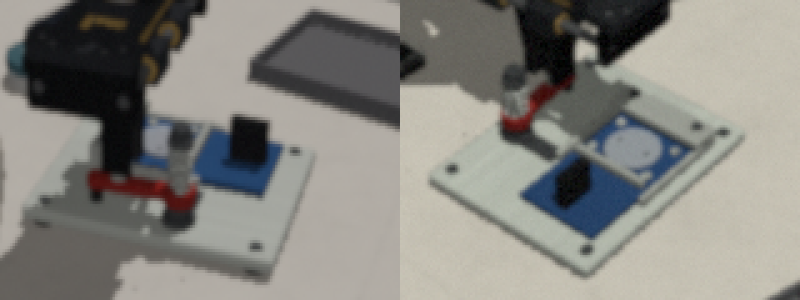

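The finger now points along jig +x and is nearly on its stop. I lower it slightly more, then release.

apply_moves(
  motion=[0,0,0.7,0,0,0,1,0,0,0,1,0],
)

```text
time_s: 7.9
tcp_pos: [0.5181, 0.0424, 0.0456]
orientation: [-3.141, -0.005, -2.885]
ft_force: [-2.9, -5.9, -1.1]
gripper_width: 0.015
finger_force: 30.0
```

apply_moves(
  motion=[0,0,0,0,0,0,0,0,0,0,0,0,0,0,0,0,0,0,0,0],
  fingers=0.1,
)

```text
time_s: 8.4
tcp_pos: [0.5205, 0.0439, 0.0452]
orientation: [-3.141, 0.001, -2.888]
ft_force: [-0.0, 0.0, -0.6]
gripper_width: 0.0446
finger_force: 0.0
```

apply_moves(
  motion=[0,0,-25,0,0,0,-50,0,10,-11,-65,0,35,-40,-65,0,60,-68,-65,0,75,-86,-65,0,75,-86,-65,0,75,-86,-65,0],
)

```text
time_s: 9.2
tcp_pos: [0.4693, -0.0585, 0.1101]
orientation: [3.141, 0.0, -2.89]
ft_force: [0.0, 0.9, -0.2]
gripper_width: 0.0479
finger_force: 0.0
```

Run:
```python
from bench import bot
import cv2,pickle
s=bot.state();print(s["tcp_pos"],s["orientation"],s["ft_force"])
c=bot.camera("wrist");pickle.dump(c,open("c2.pkl","wb"));cv2.imwrite("pics/w2.png",c["image"][:,:,::-1])
```

```text
[ 0.46931035 -0.05850364  0.11012471] [ 3.14145460e+00  3.69509051e-04 -2.89007467e+00] [ 0.03164436  0.86692225 -0.20219412]
```

View pics/w2.png

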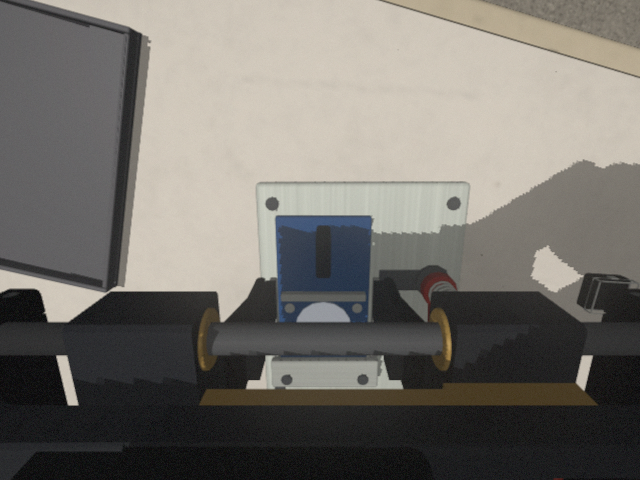

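The lug is centred at about (323,252) between the fingers, and the tray is at upper left. I descend and grip.

Run:
```python
import pickle
from h import *
c=pickle.load(open("c2.pkl","rb"))
for u,v,z in[(323,226,.05),(323,277,.05),(110,290,.016),(143,33,.016)]:print(ray(c,u,v,z))
```

```text
[ 0.44837757 -0.06328205  0.05      ]
[ 0.48228529 -0.05464012  0.05      ]
[ 0.54720668 -0.20896932  0.016     ]
[ 0.36229367 -0.20373554  0.016     ]
```

apply_moves(
  motion=[0,0,25,0,0,0,50,0,0,0,70,0,0,0,80,0,0,0,85,0,0,0,85,0],
)

```text
time_s: 9.85
tcp_pos: [0.4693, -0.0578, 0.0248]
orientation: [3.141, -0.0, -2.888]
ft_force: [-0.4, -0.2, -0.2]
gripper_width: 0.0482
finger_force: 0.0
```

apply_moves(
  motion=[0,0,0,0,0,0,0,0,0,0,0,0,0,0,0,0,0,0,0,0,0,0,0,0,0,0,0,0,0,0,0,0],
  fingers=-1,
)

```text
time_s: 10.65
tcp_pos: [0.4693, -0.0585, 0.0253]
orientation: [-3.141, 0.0, -2.888]
ft_force: [-0.5, -0.7, 4.2]
gripper_width: 0.0097
finger_force: 30.0
```

apply_moves(
  motion=[3,0,0,0,7,0,0,0,11,0,0,0,15,0,0,0,19,0,0,0,23,0,0,0,27,0,0,0,30,0,0,0],
)

```text
time_s: 11.45
tcp_pos: [0.4404, -0.0662, 0.0253]
orientation: [-3.141, 0.001, -2.889]
ft_force: [4.4, 1.7, 5.2]
gripper_width: 0.0097
finger_force: 30.0
```

apply_moves(
  motion=[0,0,-4,0,0,0,-10,0,0,0,-20,0,0,0,-32,0,0,0,-45,0,0,0,-55,0,0,0,-60,0,0,0,-60,0],
)

```text
time_s: 12.25
tcp_pos: [0.4403, -0.0659, 0.0858]
orientation: [-3.141, 0.001, -2.888]
ft_force: [-0.4, 0.8, -0.8]
gripper_width: 0.01
finger_force: 30.0
```

Run:
```python
from bench import bot
import cv2
s=bot.state();print(s["tcp_pos"],s["orientation"],s["ft_force"],s["ft_torque"],s["gripper_width"],s["joints"])
a=bot.camera("scene")["image"][190:310,280:500];b=bot.camera("side")["image"][200:450,220:480]
cv2.imwrite("pics/p.png",cv2.hconcat([cv2.resize(x,(400,350),interpolation=3) for x in(a,b)])[:,:,::-1])
```

```text
[ 0.44029051 -0.06588264  0.08578517] [-3.14083860e+00  9.38485288e-04 -2.88839311e+00] [-0.39040527  0.7817255  -0.8420374 ] [ 0.0871665  -0.05312494 -0.00425514] 0.010022210600654885 [-4.00501467e-01  5.40118976e-01  1.99787233e+00 -4.91949647e-05
  6.02397779e-01 -2.22445646e+00]
```

View pics/p.png

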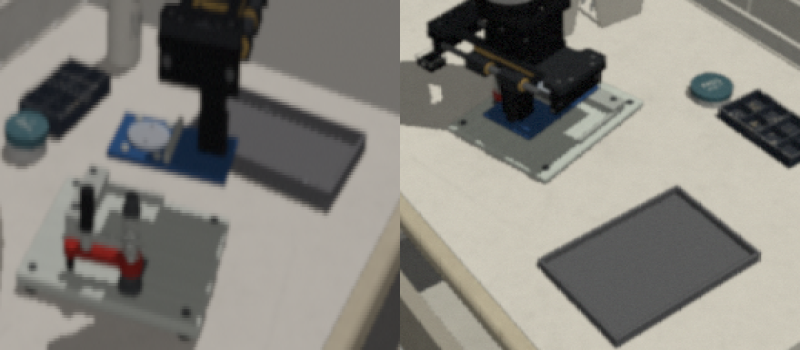

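The carrier hangs level and clear of the jig, and the finger stays aside and down. I carry it over the tray.

apply_moves(
  motion=[8,-20,0,1.5,18,-46,0,3.5,28,-72,0,5.5,38,-98,0,7.5,48,-124,0,9.5,58,-150,0,11.5,68,-176,0,13.5,77,-197,0,14.5],
)

```text
time_s: 13.15
tcp_pos: [0.4145, -0.2773, 0.0843]
orientation: [3.141, -0.001, 3.14]
ft_force: [0.7, 0.0, -1.5]
gripper_width: 0.0097
finger_force: 30.0
```

apply_moves(
  motion=[0,0,10,0,0,0,20,0,0,0,30,0,0,0,40,0,0,0,40,0,0,0,40,0],
)

```text
time_s: 13.75
tcp_pos: [0.4148, -0.275, 0.0445]
orientation: [3.141, -0.001, -3.141]
ft_force: [0.0, 0.3, -1.8]
gripper_width: 0.0099
finger_force: 30.0
```

Run:
```python
from bench import bot
import cv2
s=bot.state();print(s["tcp_pos"],s["orientation"],s["ft_force"],s["gripper_width"])
a=bot.camera("scene")["image"][190:280,340:500];b=bot.camera("side")["image"][290:460,280:480]
cv2.imwrite("pics/t.png",cv2.hconcat([cv2.resize(x,(400,340),interpolation=3) for x in(a,b)])[:,:,::-1])
```

```text
[ 0.41476728 -0.27495037  0.04453233] [ 3.14050294e+00 -1.00821538e-03 -3.14060012e+00] [ 0.02195561  0.25309223 -1.83030087] 0.009891121207449328
```

View pics/t.png

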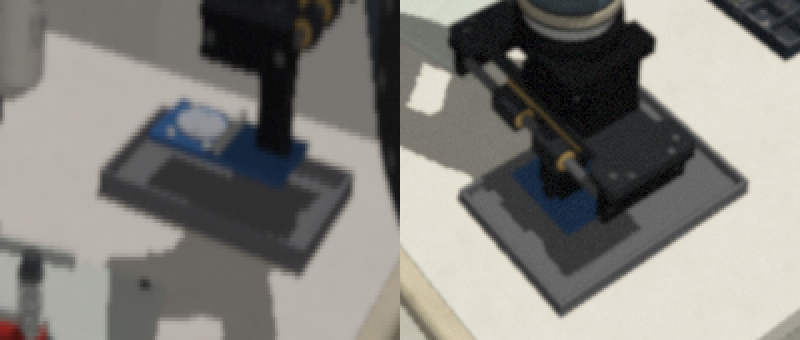

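Carrier level over the tray, underside about 33 mm up. I lower it gently.

apply_moves(
  motion=[0,0,7,0,0,0,14,0,0,0,20,0,0,0,24,0,0,0,26,0,0,0,27,0,0,0,28,0,0,0,28,0],
)

```text
time_s: 14.65
tcp_pos: [0.4149, -0.2759, 0.0171]
orientation: [-3.142, 0.0, 3.142]
ft_force: [-0.3, -0.2, -0.6]
gripper_width: 0.0097
finger_force: 30.0
```

apply_moves(
  motion=[0,0,0.5,0,0,0,1,0,0,0,1.5,0,0,0,1.5,0],
)

```text
time_s: 15.05
tcp_pos: [0.4149, -0.2758, 0.0155]
orientation: [3.142, -0.0, -3.142]
ft_force: [0.2, 0.1, -1.7]
gripper_width: 0.0101
finger_force: 30.0
```

apply_moves(
  motion=[0,0,0.4,0,0,0,0.8,0,0,0,0.8,0],
)

```text
time_s: 15.35
tcp_pos: [0.4149, -0.2759, 0.0153]
orientation: [-3.141, 0.0, -3.142]
ft_force: [-0.8, 1.5, 5.6]
gripper_width: 0.0102
finger_force: 30.0
```

Contact made (force changed sign). Releasing and rising.

apply_moves(
  motion=[0,0,0,0,0,0,0,0,0,0,0,0,0,0,0,0,0,0,0,0,0,0,0,0],
  fingers=0.1,
)

```text
time_s: 15.95
tcp_pos: [0.4149, -0.2758, 0.0147]
orientation: [3.142, -0.0, -3.142]
ft_force: [-0.8, 0.5, 0.2]
gripper_width: 0.0457
finger_force: 0.0
```

apply_moves(
  motion=[0,0,-15,0,0,0,-40,0,0,0,-70,0,0,0,-100,0,0,0,-130,0,0,0,-150,0,0,0,-150,0],
)

```text
time_s: 16.65
tcp_pos: [0.4163, -0.2772, 0.1674]
orientation: [-3.137, 0.005, -3.141]
ft_force: [0.7, -0.5, -0.4]
gripper_width: 0.0478
finger_force: 0.0
```

Run:
```python
from bench import bot
import cv2
s=bot.state();print(s["tcp_pos"],s["ft_force"])
a=bot.camera("scene")["image"][190:310,280:500];b=bot.camera("side")["image"][220:460,240:480]
cv2.imwrite("pics/f.png",cv2.hconcat([cv2.resize(x,(400,400),interpolation=3) for x in(a,b)])[:,:,::-1])
```

```text
[ 0.41628761 -0.27719596  0.16739061] [ 0.68734134 -0.46356971 -0.44926395]
```

View pics/f.png

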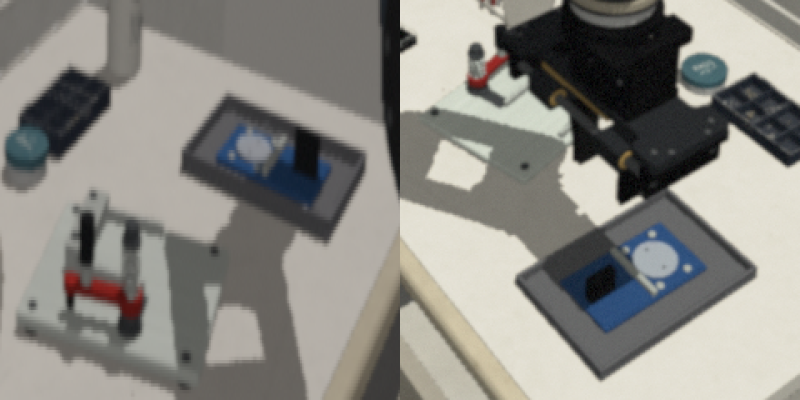

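The carrier lies flat and lens up, well centred in the tray. The finger is aside and down, and the gripper is clear.

```bash
python3 -c "
from bench import bot
print(bot.sign_off())"
```

```text
the job is handed in; nothing more can be done
None
```

The job is handed in: the last picture shows the carrier flat and lens up, centred in the tray, with the spring finger swung aside and down and the gripper clear; it took about 17 s of the 61 s, and `bot.sign_off()` gave no verdict.

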